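# Lay out the next bottle feed

### The arm

A 6-joint arm with a two-finger parallel gripper is mounted at the origin on the work surface. World frame = base frame: x ahead of the robot, y to its left, z up, the work surface at z = 0. Lengths are in m, angles in rad, forces in N, time in s.
With the tool pointing down it reaches from about 0.3 to 0.775 m from the base axis. Payload 14.6 kg.
Tool frame: the origin (TCP) lies at the very end of the fingers, on their centre line; the grasp point (between the pads) lies 19 mm behind it; y points along the fingers, z is the direction in which the jaws open and shut, and the axes are right-handed (so a half turn about y gives the same grasp; the last joint's range is limited). The gripper opens to 94 mm and grips with 3 to 60 N. Pads are 16 mm wide; open, the fingers measure 119 mm over their backs; the gripper's body (75 mm by 177 mm) begins 78 mm behind the grasp point.
Start: joints at [1.11, 0.3, 1.521, -0, 1.321, -0.067], TCP at [0.211, 0.508, 0.205] pointing down, gripper open.
Joint ranges: [-3.03, 3.03], [-0.79, 2.21], [0.23, 2.52], [-1.04, 4.18], [0, 3.07], [-2.55, 2.55]. Speed limits (rad/s): [2.22, 2.22, 2.57, 3.14, 3.14, 3.14].

### API

Orientations are given as [roll, pitch, yaw] about the fixed x, y, z axes, in that order (R = Rz(yaw) Ry(pitch) Rx(roll)).
In Python, from station import get_obs, camera, hand_in, masks_of gives the robot as it stands.
- The arm moves only by the shell command python3 -m jog 'ROWS' [FORCE]. ROWS is text: rows parted by semicolons, each of 7 numbers parted by spaces: the shift along the world's x, y, z in mm, then the turn, a rotation vector about the world's x, y, z in degrees, then the closure, from 0 (fully open) to 1 (shut). A call has 1 to 10 rows; each row is the pose to reach, as a shift and turn from the pose measured when the call began; what a row does not reach only later rows make up. A row lasts 1/12 s, in which the tool goes at most 41.7 mm and 7.16 degrees, less where a joint would pass 70% of its speed; a pose out of reach is approached as far as the arm can. A call with a gripper value outside its range is refused whole. The fingers move at their own pace and stop on an object; FORCE is the grip in N (left out, the last holds). Time passes only in rows, so rows that repeat a pose let the fingers close. It gives the time, the measured TCP pose, the force and the opening at its end, in the units of the state.
- get_obs(): the state, without advancing time (a new reading comes with each control period).
- camera(name): name is "scene" or "side" or "wrist"; returns a dict with "img" (384x512x3 uint8, red, green, blue), "range_z" (384x512 float32, m along the optical axis (not along the pixel's ray), 0 where there is no reading), "fx", "fy", "cx", "cy" (pixels), "rvec" (rotation vector, rad) and "tvec" (3), from world to camera coordinates, as OpenCV has them. Camera axes: x right, y down, z forward; pixel columns grow to the right and rows downward; lengths in m; the calibration is good to about 2 mm. The wrist camera is an equidistant fisheye: a pixel r from the principal point sees the ray r / f radians off the axis. A picture is of the moment at which its call begins.
- hand_in(): hands the job in, once; it reports no verdict.
Trained networks look in the newest picture that a camera, given by its name, has taken for a name from the list of things; names that differ only in an ending like _2 or _b are one class to them, and where a whole thing is asked for, a point or a joint stands for the part that bears it (a point fixed in the world has none). Each returns a list of dicts, best first, with "conf" (0 to 1); they miss things now and then, are a little off and sometimes report something else, mostly with a low value. They report only what shows in the picture. A call takes as long as a camera call. They do not tell look-alikes from the thing itself.
- masks_of(thing, camera): "mask" (384x512 bool, what is visible of it) and "extent" ([left, top, right, bottom] in pixels, round what is visible of it).
The state is a dict: "time_s": time; "qpos": joint angles; "joint_vel": joint speeds; "tau": joint torques, N m; "ee_pos": TCP position; "eef_rot": TCP orientation; "force": force on the tool from outside, world axes, zero at the start; "moment": the same for the moment, N m; "grip_width": finger opening in m.
Only numpy, scipy, OpenCV 4.12 (cv2) and the standard library are available. Lean on these libraries where they do the work, as an engineer would, in place of code of your own. Each camera call takes 0.05 s, during which the arm holds its last target.

### The job

Lay out the next feed without shifting the two tins or the saucer: stand the bottle upright exactly midway between the two formula tins with its cap set over its neck, and stand the orange scoop upright in the middle of the saucer. Stand the small lidded pot on the counter straight behind the saucer, and lay the tong on the counter straight to the saucer's left, level with it and pointing straight away from the robot, each leaving about 3 cm of clear space to the saucer's edge (left and behind as seen from the robot: +y is left, +x is behind).

Things in the scene. Friction and masses are not known exactly. Their poses are not given: they have to be found in the camera images.
- bottle: Empty milky polypropylene bottle without teat, standing, 120 mm tall: body 56 mm in diameter up to 74 mm, sloping in to a white neck 34 mm in diameter from 85 to 120 mm height. Closed on top (solid neck). 80 g, light and easily tipped. Origin: centre of its underside; z up.
- cap: The bottle's milky plastic cap, an upturned cup standing mouth down, 40 mm tall, 48 mm outside diameter at the mouth, tapering to 42 mm at its closed top. Inside 43 mm wide at the mouth and 32 mm deep, so it drops over the bottle's 34 mm neck with about 4 mm of play all round until its ceiling rests on the neck's top (cap's origin then 88 mm above the bottle's). Starts on the counter. Origin: centre of its mouth (underside); z up.
- scoop: Orange plastic measuring scoop standing upright: a cup 34 mm in diameter (30 mm at the foot), 28 mm tall, with a flat handle 10 mm wide and 4 mm thick at 25 mm height that runs from the cup along the scoop's -x and ends 67 mm from the cup's axis. 25 g. Origin: centre of the cup's underside; at the start the handle points roughly towards the robot.
- tong: Stainless bottle tong lying flat, rigid (it does not spring): 153 mm long along its x, 12 mm thick, two parallel arms, 26 mm wide over both at the middle (up to 38 mm at the jaws). 90 g. Origin: underside, middle of its length and width; x runs along it to the jaws (either end may point away from the robot in the layout). Starts roughly crosswise (along world y).
- pot: Small low round steel pot with a white lid, standing: 60 mm in diameter (lid 62 mm), 30 mm tall to the lid's top, and a knob 12 mm wide that rises 12 mm more. 120 g. Origin: centre of its underside; z up.
- saucer: White ceramic saucer, 130 mm in diameter, 14 mm tall at the rim, the middle 70 mm flat, its flat inner floor 5 mm above the counter. Loose; must stay where it is. Origin: centre of its underside; its axes stay along the world's. Layout around it: pot's centre 125 mm from the saucer's centre along +x, tong's middle 108 mm along +y.
- tin_near: Closed formula tin with white lid, 86 mm in diameter, 95 mm tall, 0.5 kg, the one of the two nearer to the robot. Loose; must stay where it is. Origin: centre of its underside; its x points to the other tin.
- tin_far: The other, identical formula tin (86 mm in diameter, 95 mm tall), farther from the robot, centre 240 mm from the near one's. Loose; must stay where it is. Origin: centre of its underside.
Not all that is in view belongs to the job. What is shaped like the cap but black or purple is not meant.

How it is judged:
At the end, for the whole second after the job is handed in: Bottle upright midway between the tins, pot 125 mm behind and tong 108 mm left of the saucer centre, scoop upright at its centre (each within 15 mm; tong 20 mm lengthwise, 0.2 rad), cap seated upright on the bottle; pot and tong flat on the counter; all released and at rest (x of bottle in the frame of tin_near between 0.105 and 0.135 m and y of bottle in the frame of tin_near between -0.015 and 0.015 m and height (world z) of each of bottle, pot, tong below 0.008 m and angle between each of bottle, pot's own z axis and vertical below 0.1 rad and horizontal distance between cap and bottle below 0.009 m and z of cap in the frame of bottle between 0.078 and 0.096 m and angle between the z axis of cap and the z axis of bottle, either way round below 0.15 rad and angle between each of cap, scoop's own z axis and vertical below 0.2 rad and horizontal distance between scoop and saucer below 0.015 m and z of scoop in the frame of saucer between 0.001 and 0.016 m and x of pot in the frame of saucer between 0.11 and 0.14 m and y of pot in the frame of saucer between -0.015 and 0.015 m and y of tong in the frame of saucer between 0.093 and 0.123 m and x of tong in the frame of saucer between -0.02 and 0.02 m and angle between tong's own z axis and vertical below 0.15 rad and angle between the x axis of tong and the x axis of saucer, either way round below 0.2 rad and linear speed of each of bottle, cap, scoop, pot, tong below 0.02 m/s); the robot touches nothing.
It fails at once if the saucer was shifted by more than 15 mm (distance of saucer from where it was at the start of the episode above 0.015 m).
It fails at once if a tin was shifted by more than 15 mm (distance of any of tin_near, tin_far from where it was at the start of the episode above 0.015 m).
It also fails if it takes over 112 s, if anything falls off the work surface, if the arm or the gripper's body presses on something with over 40 N, if the wrist force passes 120 N, or if a joint passes its speed limit or range.

## Working session

There is one attempt and no reset: what is moved stays moved. The work goes in short steps, Python scripts to look and compute and a shell command to move; the robot and the scene stay as the last step left them, time stands still between calls to the robot, and variables do not carry over. Pictures are saved under pics/ and viewed, and the job is handed in when it is done.

```bash
mkdir -p pics; ls
python3 - <<'E'
from station import *
import cv2
o=get_obs();print({k:o[k] for k in('time_s','ee_pos','eef_rot','grip_width','force')})
for n in("scene","side","wrist"):
    c=camera(n);cv2.imwrite(f"pics/a_{n}.png",c["img"][:,:,::-1]);print(n,c['fx'],c['cx'],c['cy'],c['rvec'],c['tvec'])
E
```

```text
pics
{'time_s': 0.0, 'ee_pos': array([0.2109175 , 0.50764454, 0.20486945]), 'eef_rot': array([-1.57200357e+00,  6.78251853e-05, -3.93830388e-01]), 'grip_width': 0.09391430908442858, 'force': array([0.44726863, 0.2550624 , 0.58450667])}
scene 383.04930746279604 253.45290779280498 184.83680726556054 [ 2.0854735   1.1319164  -0.48424211] [-0.30448397 -0.27795078  1.18690413]
side 377.74073281042354 259.0817995868045 189.19853940409135 [ 2.12303055 -0.77210087  0.36411658] [-0.4231499   0.24672706  0.75360397]
wrist 297.3186396354542 257.3023352510891 196.71486460072492 [-2.42202755 -1.61546931 -0.21468554] [-0.54866652 -0.02691535  0.39161936]
```

View pics/a_scene.png

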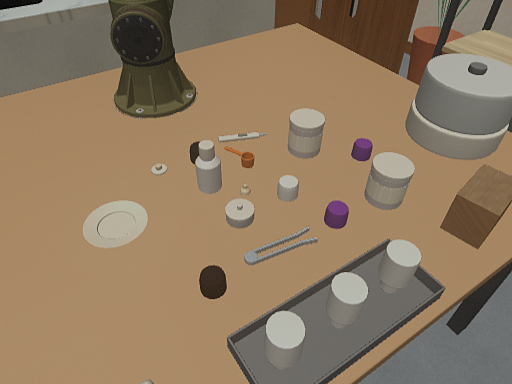

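View pics/a_side.png

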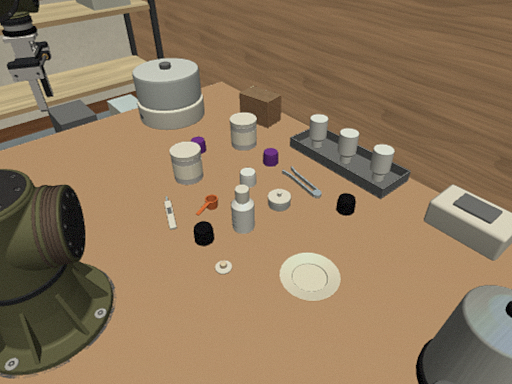

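View pics/a_wrist.png

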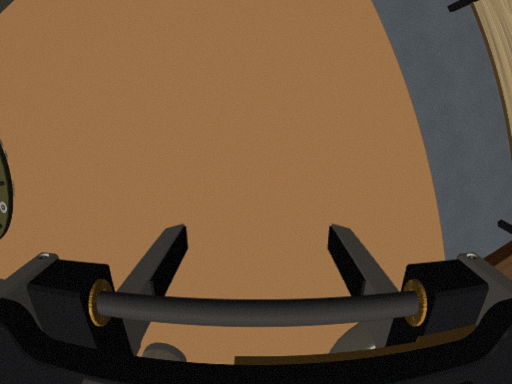

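Scene view: bottle (208,170), milky cap (288,188), pot (239,212), scoop (245,157), tong (280,248), saucer (115,223), tins (306,133) and (388,180). Look-alike caps: purple (362,150) and (337,214), black (200,153) and (213,282). Next I measure all of them.

```bash
cat > h.py <<'E'
from station import *
import numpy as np, cv2
from scipy.optimize import least_squares
def pts(c,mask,fish=False):
    R,_=cv2.Rodrigues(np.array(c['rvec']));t=np.array(c['tvec']).reshape(3)
    v,u=np.nonzero(mask&(c['range_z']>0));z=c['range_z'][v,u]
    if fish:
        dx=(u-c['cx'])/c['fx'];dy=(v-c['cy'])/c['fy'];r=np.hypot(dx,dy)+1e-9
        k=np.tan(r)/r;P=np.c_[dx*k*z,dy*k*z,z]
    else: P=np.c_[(u-c['cx'])/c['fx']*z,(v-c['cy'])/c['fy']*z,z]
    return (P-t)@R, u, v
def circ(P,r=None):
    x0=P[:,:2].mean(0)
    if r is None:
        f=lambda p:np.hypot(*(P[:,:2]-p[:2]).T)-p[2]; s=least_squares(f,[*x0,.03],loss='soft_l1',f_scale=.001)
    else:
        f=lambda p:np.hypot(*(P[:,:2]-p[:2]).T)-r; s=least_squares(f,x0,loss='soft_l1',f_scale=.001)
    return s.x
def w2p(c,X):
    return cv2.projectPoints(np.atleast_2d(np.array(X,float)),np.array(c['rvec']),np.array(c['tvec']),np.array([[c['fx'],0,c['cx']],[0,c['fy'],c['cy']],[0,0,1]]),None)[0].reshape(-1,2)
E
python3 - <<'E'
from h import *
for n in("scene","side"):
    c=camera(n)
    for th in "bottle cap scoop tong pot saucer tin_near tin_far".split():
        for d in masks_of(th,n):
            if d['conf']<.3: continue
            P,u,v=pts(c,d['mask']); 
            if len(P)<5: continue
            zt=np.percentile(P[:,2],97); T=P[P[:,2]>zt-.006]
            rgb=c['img'][d['mask']].mean(0).astype(int)
            print(n,th,round(d['conf'],2),d['extent'],'rgb',rgb,'ztop',zt.round(3),'topmid',((T.max(0)+T.min(0))/2)[:2].round(3),'size',np.ptp(T,axis=0)[:2].round(3), 'med',np.median(P,axis=0).round(3))
E
```

```text
scene bottle 0.57 [194.2, 140.5, 218.4, 198.1] rgb [138 131 120] ztop 0.12 topmid [ 0.453 -0.054] size [0.031 0.031] med [ 0.468 -0.061  0.067]
scene cap 0.92 [279.9, 174.3, 297.4, 201.4] rgb [153 149 138] ztop 0.041 topmid [0.572 0.08 ] size [0.044 0.042] med [0.581 0.073 0.034]
scene cap 0.92 [353.0, 141.1, 373.4, 158.9] rgb [94 54 96] ztop 0.041 topmid [0.561 0.32 ] size [0.042 0.04 ] med [0.568 0.311 0.032]
scene cap 0.75 [325.5, 200.9, 348.3, 230.2] rgb [98 58 98] ztop 0.041 topmid [0.691 0.118] size [0.043 0.043] med [0.698 0.108 0.034]
scene cap 0.63 [198.4, 264.2, 223.9, 300.4] rgb [59 46 34] ztop 0.041 topmid [ 0.694 -0.177] size [0.043 0.042] med [ 0.703 -0.18   0.038]
scene cap 0.58 [190.4, 139.6, 200.5, 165.8] rgb [77 64 50] ztop 0.112 topmid [ 0.447 -0.067] size [0.01  0.005] med [ 0.356 -0.045  0.037]
scene scoop 0.81 [226.7, 150.6, 254.4, 167.1] rgb [140  80  42] ztop 0.028 topmid [0.415 0.055] size [0.074 0.044] med [0.432 0.056 0.021]
scene tong 0.75 [246.1, 230.4, 318.6, 266.8] rgb [127 124 117] ztop 0.013 topmid [ 0.691 -0.024] size [0.049 0.151] med [ 0.685 -0.032
[... 1971 characters left out ...]
pot 0.58 [268.1, 190.2, 289.2, 212.1] rgb [172 168 151] ztop 0.036 topmid [ 0.573 -0.053] size [0.044 0.057] med [ 0.569 -0.059  0.028]
side saucer 0.87 [279.4, 252.7, 342.5, 299.8] rgb [211 207 179] ztop 0.014 topmid [ 0.46  -0.276] size [0.132 0.126] med [ 0.462 -0.277  0.009]
side tin_near 0.68 [167.5, 142.1, 202.5, 182.9] rgb [163 157 140] ztop 0.096 topmid [0.459 0.214] size [0.082 0.084] med [0.448 0.188 0.069]
side tin_far 0.71 [169.4, 143.0, 200.5, 182.7] rgb [163 158 141] ztop 0.096 topmid [0.459 0.214] size [0.082 0.084] med [0.448 0.187 0.071]
side tin_far 0.68 [232.4, 115.3, 256.8, 152.6] rgb [160 155 138] ztop 0.095 topmid [0.695 0.253] size [0.082 0.083] med [0.679 0.228 0.066]
```

Run:
```python
from h import *
for n in("scene","side"):
    c=camera(n)
    A,_,_=pts(c,np.ones((384,512),bool)); 
    full=np.zeros((384,512,3));v,u=np.nonzero(c['range_z']>0);full[v,u]=A
    for th in("scoop","tong"):
        d=masks_of(th,n)[0];P,_,_=pts(c,d['mask'])
        if th=="tong":
            T=P[(P[:,2]>.006)&(P[:,2]<.02)][:,:2]
            (ce,sz,an)=cv2.minAreaRect((T*1000).astype(np.float32));print(n,'tong',ce,sz,an)
        else:
            T=P[(P[:,2]>.02)&(P[:,2]<.032)];(ce,sz,an)=cv2.minAreaRect((T[:,:2]*1000).astype(np.float32));print('scoop',ce,sz,an)
            C=T[T[:,0]>T[:,0].max()-.03];print('cup mid',(C.max(0)+C.min(0))/2,'tail',T[T[:,0]<T[:,0].min()+.006].mean(0))
    # all blobs above counter in area
    zz=full[...,2];m=((zz>.006)&(zz<.3)&(full[...,0]>.28)&(full[...,0]<.8)&(abs(full[...,1])<.4)).astype(np.uint8)
    k,l,s,ce=cv2.connectedComponentsWithStats(m)
    for i in range(1,k):
        if s[i][4]<12: continue
        Q=full[l==i];print(n,s[i][:5],Q.min(0).round(3),Q.max(0).round(3))
c=camera("scene");cr=c['img'][90:290,180:420];cv2.imwrite("pics/b.png",cv2.resize(cr,None,fx=3.3,fy=3,interpolation=2)[:,:,::-1])
```

```text
scoop (415.04779052734375, 47.842830657958984) (80.24372100830078, 32.52604675292969) 34.62763595581055
cup mid [0.43708443 0.06111779 0.02475855] tail [0.37622634 0.03706876 0.02643223]
scene tong (685.3499755859375, -23.539833068847656) (151.5142364501953, 35.82106018066406) 80.62459564208984
scene [ 288  108   37   49 1498] [0.417 0.174 0.006] [0.503 0.26  0.098]
scene [218 132  49   9 200] [0.305 0.046 0.006] [0.361 0.168 0.013]
scene [352 138  20  22 350] [0.539 0.297 0.006] [0.584 0.344 0.042]
scene [ 190  140   32   53 1229] [ 0.331 -0.081  0.006] [ 0.481 -0.016  0.122]
scene [224 146  31  21 238] [0.373 0.03  0.006] [0.452 0.078 0.029]
scene [ 365  152   50   56 2085] [0.652 0.213 0.006] [0.739 0.302 0.097]
scene [155 163   7   7  36] [ 0.33  -0.137  0.007] [ 0.345 -0.122  0.016]
scene [277 175  22  25 447] [0.551 0.057 0.006] [0.596 0.101 0.042]
scene [240 184  10   9  58] [ 0.504 -0.006  0.006] [0.524 0.013 0.023]
scene [225 198  30  29 685] [ 0.546 -0.079  0.006] [ 0.607 -0.017  0.043]
scene [  83  200   65   47 1563] [ 0.394 -0.339  0.006] [ 0.522 -0.211  0.017]
scene [32
[... 650 characters left out ...]
16  17 231] [0.669 0.092 0.007] [0.712 0.135 0.042]
side [282 166  40  31 225] [ 0.668 -0.103  0.006] [0.717 0.053 0.014]
side [ 231  168   26   64 1160] [ 0.424 -0.085  0.006] [0.594 0.099 0.121]
side [268 189  23  21 410] [ 0.546 -0.083  0.006] [ 0.606 -0.021  0.044]
side [337 193  19  21 325] [ 0.67  -0.203  0.006] [ 0.715 -0.158  0.043]
side [196 195  22  21 195] [0.374 0.026 0.006] [0.452 0.075 0.029]
side [165 197  12  32 201] [0.307 0.046 0.006] [0.359 0.163 0.012]
side [194 221  21  24 387] [ 0.33  -0.054  0.006] [ 0.374 -0.01   0.042]
side [ 280  253   61   48 1485] [ 0.396 -0.341  0.006] [ 0.525 -0.214  0.017]
side [220 261   7   8  45] [ 0.33  -0.142  0.006] [ 0.344 -0.125  0.016]
```

View pics/b.png

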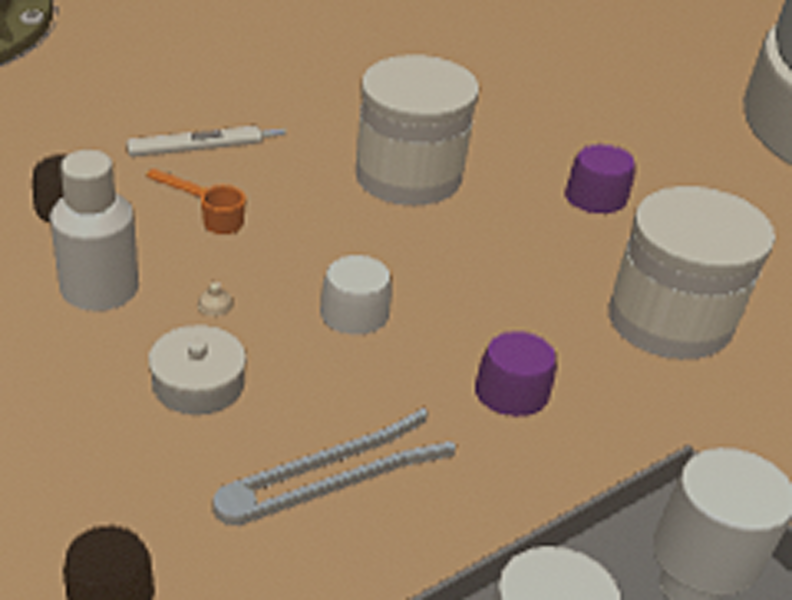

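The crop shows that the only milky cap shape standing on the counter is at scene (288,188). The purple and black ones are decoys, so this is the cap. I start with the bottle and will grip it by the neck.

```bash
python3 -m jog '241.6 -563.1 0 0 0 32 0.3;241.6 -563.1 0 0 0 32 0.3;241.6 -563.1 0 0 0 32 0.3;241.6 -563.1 0 0 0 32 0.3;241.6 -563.1 0 0 0 32 0.3;241.6 -563.1 0 0 0 32 0.3;241.6 -563.1 0 0 0 32 0.3;241.6 -563.1 0 0 0 32 0.3;241.6 -563.1 0 0 0 32 0.3;241.6 -563.1 0 0 0 32 0.3' 15
```

```text
time_s: 2.23
ee_pos: [0.3718, 0.1324, 0.2058]
eef_rot: [-1.571, -0.001, 0.165]
force: [2.1, 0.7, 0.8]
grip_width: 0.0659
```

```bash
python3 -m jog '80.7 -187.9 0 0 0 0 0.3;80.7 -187.9 0 0 0 0 0.3;80.7 -187.9 0 0 0 0 0.3;80.7 -187.9 0 0 0 0 0.3;80.7 -187.9 0 0 0 0 0.3;80.7 -187.9 0 0 0 0 0.3;80.7 -187.9 0 0 0 0 0.3;80.7 -187.9 0 0 0 0 0.3' 15
python3 - <<'E'
from h import *
c=camera("wrist");cv2.imwrite("pics/c.png",c["img"][:,:,::-1])
o=get_obs();print(o['qpos'],o['ee_pos'])
for d in masks_of("bottle","wrist")[:2]:
    P,u,v=pts(c,d['mask'],True);print(d['conf'],d['extent'])
    T=P[(P[:,2]>.112)];print(((T.max(0)+T.min(0))/2),np.ptp(T,axis=0))
E
```

```text
time_s: 2.9
ee_pos: [0.4522, -0.0552, 0.2057]
eef_rot: [-1.57, -0.001, 0.165]
force: [0.1, 0.6, 0.3]
grip_width: 0.0658
[-2.01205667e-01  8.68672092e-02  1.77431756e+00  6.11492010e-04
  1.27970960e+00 -1.93778532e+00] [ 0.45223193 -0.05472438  0.20584782]
```

View pics/c.png

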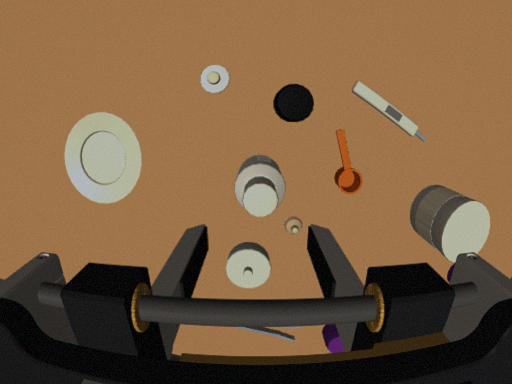

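Wrist view: the bottle is at (260,185) with the pot (248,265) between the fingers, and the scoop is at (347,180). The network found no bottle here, so I locate the neck by depth.

Run:
```python
from h import *
c=camera("wrist")
P,u,v=pts(c,np.ones((384,512),bool),True)
s=(P[:,2]>.11)&(P[:,2]<.13)&(abs(P[:,0]-.452)<.04)&(abs(P[:,1]+.055)<.04);T=P[s];print(s.sum(),(T.max(0)+T.min(0))/2,np.ptp(T,axis=0))
s=(P[:,2]>.02)&(P[:,2]<.032)&(abs(P[:,0]-.415)<.06)&(abs(P[:,1]-.045)<.05);T=P[s];print(s.sum(),T.min(0),T.max(0))
C=T[T[:,0]>T[:,0].max()-.03];print('cup',(C.max(0)+C.min(0))/2,'tail',T[T[:,0]<T[:,0].min()+.006].mean(0))
s=(P[:,2]>.022)&(P[:,2]<.034)&(abs(P[:,0]-.576)<.05)&(abs(P[:,1]+.05)<.05);T=P[s];print('pot',s.sum(),(T.max(0)+T.min(0))/2,np.ptp(T,axis=0))
s=(P[:,2]>.01)&(P[:,2]<.02)&(abs(P[:,0]-.46)<.08)&(abs(P[:,1]+.275)<.08);T=P[s];print('sau',s.sum(),(T.max(0)+T.min(0))/2,np.ptp(T,axis=0))
```

```text
1004 [ 0.44990642 -0.05360035  0.11617072] [0.03272444 0.03303885 0.01223732]
547 [0.37054238 0.02966877 0.02008287] [0.44902238 0.07647639 0.02945098]
cup [0.4340645  0.06047879 0.02466459] tail [0.37385836 0.0346368  0.02666013]
pot 1356 [ 0.57491336 -0.04842359  0.02798881] [0.0616222  0.06232436 0.01192968]
sau 2620 [ 0.45795879 -0.27609466  0.01313724] [0.12902665 0.12901479 0.00627203]
```

```bash
python3 -m jog '-1 1 -40 0 0 0 0.35;-1 1 -80 0 0 0 0.35;-1 1 -117 0 0 0 0.35;-1 1 -117 0 0 0 0.35;-1 1 -117 0 0 0 0.8;-1 1 -117 0 0 0 0.8;-1 1 -117 0 0 0 0.8;-1 1 -117 0 0 0 0.8;-1 1 -117 0 0 0 0.8;-1 1 -117 0 0 0 0.8' 12
```

```text
time_s: 3.88
ee_pos: [0.4522, -0.0535, 0.0905]
eef_rot: [-1.571, -0.004, 0.167]
force: [-0.0, 1.4, 8.8]
grip_width: 0.0339
```

```bash
python3 -m jog '0 0 30 0 0 0 0.8;0 0 65 0 0 0 0.8;40 92 65 0 0 0 0.8;80 184 65 0 0 0 0.8;126 288.5 65 0 0 0 0.8;126 288.5 65 0 0 0 0.8;126 288.5 65 0 0 0 0.8;126 288.5 65 0 0 0 0.8;126 288.5 65 0 0 0 0.8;126 288.5 65 0 0 0 0.8'; python3 -m jog '0 0 0 0 0 0 0.8;0 0 0 0 0 0 0.8'
python3 - <<'E'
from h import *
c=camera("side");cv2.imwrite("pics/d.png",c["img"][:,:,::-1])
E
```

```text
time_s: 4.72
ee_pos: [0.5788, 0.2387, 0.1558]
eef_rot: [-1.571, -0.005, 0.168]
force: [-0.9, -0.7, -0.9]
grip_width: 0.0335
time_s: 4.88
ee_pos: [0.5786, 0.2398, 0.1556]
eef_rot: [-1.571, -0.004, 0.17]
force: [-0.5, 0.1, -0.5]
grip_width: 0.034
```

View pics/d.png

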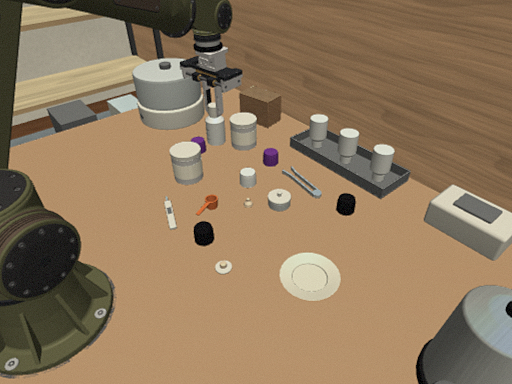

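The bottle hangs upright from the fingers at (215,130), between the tins. I lower it onto the counter, correcting y by -5 mm.

```bash
python3 -m jog '-0.6 -4.8 -25 0 0 0 0.8;-0.6 -4.8 -48 0 0 0 0.8;-0.6 -4.8 -58 0 0 0 0.8;-0.6 -4.8 -62 0 0 0 0.8;-0.6 -4.8 -64.5 0 0 0 0.8;-0.6 -4.8 -64.5 0 0 0 0.8;-0.6 -4.8 -64.5 0 0 0 0.8'
```

```text
time_s: 5.52
ee_pos: [0.5784, 0.2338, 0.0926]
eef_rot: [-1.571, -0.006, 0.169]
force: [0.5, 0.7, -1.6]
grip_width: 0.0338
```

```bash
python3 -m jog '0 0.8 -2.5 0 0 0 0.8;0 0.8 -2.5 0 0 0 0.8;0 0.8 -2.5 0 0 0 0.8;0 0.8 -2.5 0 0 0 0.35;0 0.8 -2.5 0 0 0 0.35;0 0.8 -2.5 0 0 0 0.35;0 0.8 -2.5 0 0 0 0.35' ; python3 -m jog '0 0 25 0 0 0 0.35;0 0 60 0 0 0 0.35;0 0 100 0 0 0 0.35;0 0 100 0 0 0 0.35;-10 -157 100 0 0 0 0.35;-10 -157 100 0 0 0 0.35;-10 -157 100 0 0 0 0.35;-10 -157 100 0 0 0 0.35;-10 -157 100 0 0 0 0.35;-10 -157 100 0 0 0 0.35'
python3 - <<'E'
from h import *
for n in("scene","side","wrist"):
    c=camera(n);cv2.imwrite(f"pics/e_{n}.png",c["img"][:,:,::-1])
    P,u,v=pts(c,np.ones((384,512),bool),n=="wrist")
    def box(x,y,w,z0,z1):
        s=(P[:,2]>z0)&(P[:,2]<z1)&(abs(P[:,0]-x)<w)&(abs(P[:,1]-y)<w);T=P[s]
        if len(T)>10: print(n,((T.max(0)+T.min(0))/2).round(4),np.ptp(T,axis=0).round(3),circ(T).round(4))
    box(.578,.235,.03,.112,.125); box(.572,.079,.035,.036,.045); box(.46,.215,.05,.089,.1); box(.6955,.2545,.05,.089,.1)
E
```

```text
time_s: 6.1
ee_pos: [0.5784, 0.2346, 0.09]
eef_rot: [-1.571, -0.006, 0.169]
force: [-0.1, 0.5, -0.5]
grip_width: 0.0568
time_s: 6.93
ee_pos: [0.5685, 0.0763, 0.1902]
eef_rot: [-1.571, -0.006, 0.166]
force: [-0.4, 0.5, -0.3]
grip_width: 0.0611
scene [0.5779 0.2322 0.117 ] [0.033 0.034 0.01 ] [0.5797 0.2322 0.0126]
scene [0.5725 0.0802 0.0392] [0.043 0.042 0.006] [0.5734 0.0795 0.0156]
scene [0.459  0.2181 0.0937] [0.088 0.086 0.009] [0.4592 0.2157 0.033 ]
scene [0.6955 0.2578 0.0934] [0.086 0.085 0.009] [0.6976 0.2551 0.0315]
side [0.5792 0.2298 0.1164] [0.032 0.032 0.009] [0.578  0.2284 0.0123]
side [0.5707 0.0779 0.0395] [0.043 0.045 0.007] [0.5724 0.0765 0.0161]
side [0.4599 0.2152 0.0929] [0.085 0.09  0.008] [0.4583 0.2115 0.032 ]
side [0.696  0.2514 0.093 ] [0.085 0.081 0.008] [0.6877 0.2566 0.0318]
wrist [0.5764 0.233  0.1168] [0.033 0.033 0.01 ] [0.5755 0.2312 0.0123]
wrist [0.5702 0.0807 0.0391] [0.042 0.043 0.006] [0.5696 0.0805 0.0151]
wrist [0.4576 0.2172 0.0932] [0.086 0.086 0.008] [0.4582 0.2155 0.0304]
```

View pics/e_scene.png

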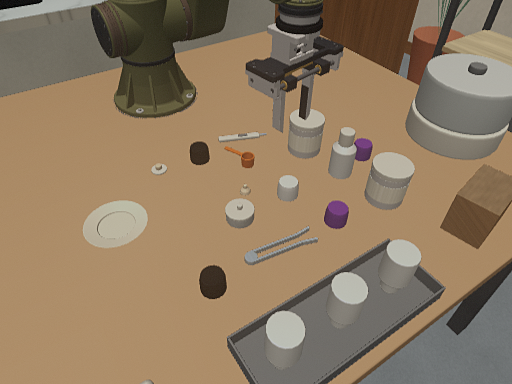

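The bottle stands upright at (342,155), about 4 to 6 mm off the midpoint and within tolerance. Next is the cap.

```bash
python3 -m jog '2.5 3.2 -40 0 0 0 0.2;2.5 3.2 -80 0 0 0 0.2;2.5 3.2 -120 0 0 0 0.2;2.5 3.2 -150 0 0 0 0.2;2.5 3.2 -168 0 0 0 0.2;2.5 3.2 -178 0 0 0 0.2;2.5 3.2 -178 0 0 0 0.2;2.5 3.2 -178 0 0 0 0.8;2.5 3.2 -178 0 0 0 0.8;2.5 3.2 -178 0 0 0 0.8' 12;python3 -m jog '0 0 0 0 0 0 0.8;0 0 0 0 0 0 0.8;0 0 0 0 0 0 0.8;0 0 0 0 0 0 0.8;0 0 0 0 0 0 0.8'
```

```text
time_s: 7.92
ee_pos: [0.5719, 0.0821, 0.0135]
eef_rot: [-1.571, -0.009, 0.17]
force: [0.7, 0.8, -0.8]
grip_width: 0.0586
time_s: 8.33
ee_pos: [0.5725, 0.0821, 0.0146]
eef_rot: [-1.571, -0.01, 0.17]
force: [-0.3, 0.1, 7.5]
grip_width: 0.0461
```

```bash
python3 -m jog '0 0 40 0 0 0 0.8;0 0 80 0 0 0 0.8;0 0 115 0 0 0 0.8;0 0 145 0 0 0 0.8;5 50 145 0 0 0 0.8;5 90 145 0 0 0 0.8;5 125 145 0 0 0 0.8;5 150 145 0 0 0 0.8;5 150 145 0 0 0 0.8;5 150 145 0 0 0 0.8'
python3 -m jog '0 0 0 0 0 0 0.8;0 0 0 0 0 0 0.8'
cat > m.py <<'E'
from h import *
import sys
tag=sys.argv[1]
for n in("scene","side"):
    c=camera(n);cr=c['img'][60:200,290:410] if n=="scene" else c['img'][60:180,160:280]
    cv2.imwrite(f"pics/{tag}_{n}.png",cv2.resize(cr,None,fx=4,fy=4,interpolation=2)[:,:,::-1])
    P,u,v=pts(c,np.ones((384,512),bool))
    s=(abs(P[:,0]-.578)<.04)&(abs(P[:,1]-.233)<.04);P=P[s]
    for z in np.arange(.085,.21,.01):
        T=P[abs(P[:,2]-z)<.005]
        if len(T)>5: print(n,round(z,3),len(T),T.min(0)[:2].round(4),T.max(0)[:2].round(4))
E
python3 m.py f; python3 -c "
import sys
from station import *
print(get_obs()['ee_pos'])"
```

```text
time_s: 9.17
ee_pos: [0.5772, 0.2331, 0.1595]
eef_rot: [-1.571, -0.01, 0.172]
force: [-0.5, -0.8, 0.2]
grip_width: 0.0459
time_s: 9.33
ee_pos: [0.5773, 0.2321, 0.1596]
eef_rot: [-1.571, -0.01, 0.171]
force: [0.5, 0.5, -0.8]
grip_width: 0.0459
scene 0.085 96 [0.5603 0.2107] [0.5999 0.2527]
scene 0.095 58 [0.5666 0.217 ] [0.5951 0.2439]
scene 0.105 54 [0.5678 0.2162] [0.595  0.2415]
scene 0.115 121 [0.5628 0.2163] [0.5955 0.2507]
scene 0.125 30 [0.5651 0.2187] [0.5935 0.2459]
scene 0.145 43 [0.5633 0.2081] [0.6004 0.2469]
scene 0.155 82 [0.5612 0.2073] [0.6011 0.2467]
scene 0.165 78 [0.5768 0.196 ] [0.6013 0.2672]
scene 0.175 115 [0.5745 0.1947] [0.6006 0.2698]
scene 0.185 211 [0.561  0.1958] [0.5994 0.2672]
scene 0.195 90 [0.5646 0.1952] [0.5936 0.2688]
scene 0.205 92 [0.5636 0.195 ] [0.5933 0.2664]
side 0.085 52 [0.5587 0.2113] [0.5996 0.2476]
side 0.095 33 [0.5628 0.2139] [0.5892 0.237 ]
side 0.105 34 [0.563  0.2138] [0.5911 0.2386]
side 0.115 66 [0.5617 0.2137] [0.5947 0.2485]
side 0.125 12 [0.5666 0.2145] [0.5902 0.2381]
side 0.145 27 [0.5542 0.2022] [0.5923 0.2352]
side 0.155 50 [0.553  0.2018] [0.5911 0.2425]
side 0.165 58 [0.5553 0.1937] [0.5942 0.2598]
side 0.175 75 [0.5549 0.1931] [0.5947 0.2596]
side 0.185 117 [0.5578 0.193 ] [0.5933 0.2632]
side 0.195 49 [0.5633 0.1931] [0.5937 0.2608]
side 0.205 50 [0.5636 0.1931] [0.5945 0.2607]
[0.57741701 0.23202172 0.15965788]
```

```bash
python3 -c "
import cv2,numpy as np
a=cv2.imread('pics/f_scene.png');b=cv2.imread('pics/f_side.png');h=min(a.shape[0],b.shape[0]);cv2.imwrite('pics/f2.png',cv2.resize(np.hstack([a[:h],b[:h]]),(800,400)))"
```

```text
(no output)
```

View pics/f2.png

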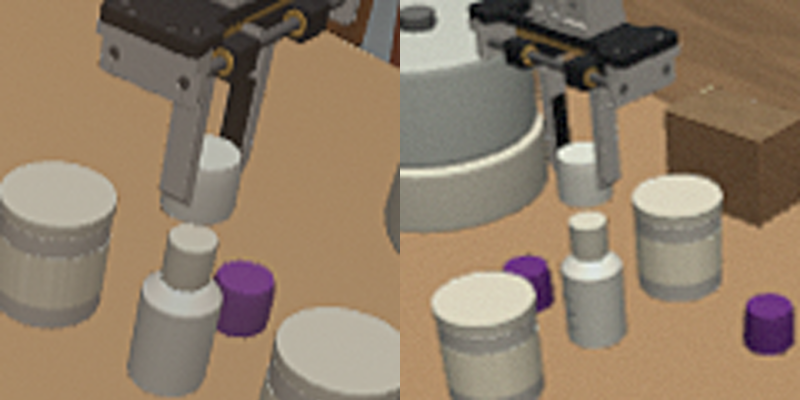

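The cap hangs at scene (345,105), just above the neck. Images and grasp records agree that it needs about +1.5 mm in x and +3 mm in y. I apply that and lower partway.

```bash
python3 -m jog '1.5 3 0 0 0 0 0.8;1.5 3 0 0 0 0 0.8;1.5 3 -12 0 0 0 0.8;1.5 3 -22 0 0 0 0.8;1.5 3 -30 0 0 0 0.8;1.5 3 -30 0 0 0 0.8;1.5 3 -30 0 0 0 0.8'
python3 m.py g; python3 -c "
import cv2,numpy as np
a=cv2.imread('pics/g_scene.png');b=cv2.imread('pics/g_side.png');h=min(a.shape[0],b.shape[0]);cv2.imwrite('pics/g2.png',cv2.resize(np.hstack([a[:h],b[:h]]),(800,400)))"
```

```text
time_s: 10.02
ee_pos: [0.5786, 0.2349, 0.1288]
eef_rot: [-1.572, -0.009, 0.171]
force: [-0.4, 1.1, -0.9]
grip_width: 0.0459
scene 0.085 101 [0.5605 0.2106] [0.602  0.2522]
scene 0.095 56 [0.5665 0.2162] [0.5948 0.2414]
scene 0.105 44 [0.5693 0.2168] [0.5952 0.2406]
scene 0.115 49 [0.5637 0.2103] [0.6024 0.2477]
scene 0.125 73 [0.565  0.2101] [0.6026 0.2492]
scene 0.135 79 [0.5756 0.199 ] [0.6021 0.268 ]
scene 0.145 105 [0.5667 0.1991] [0.6012 0.2703]
scene 0.155 193 [0.5652 0.1975] [0.6004 0.2691]
scene 0.165 85 [0.5659 0.1976] [0.5947 0.2724]
scene 0.175 91 [0.5657 0.1972] [0.5938 0.2716]
scene 0.185 86 [0.5661 0.198 ] [0.5953 0.2701]
scene 0.195 64 [0.5726 0.1973] [0.5936 0.2705]
scene 0.205 26 [0.5803 0.2055] [0.5939 0.2691]
side 0.085 56 [0.5594 0.2094] [0.6    0.2487]
side 0.095 30 [0.5608 0.2123] [0.5896 0.2337]
side 0.105 37 [0.5627 0.2123] [0.5927 0.238 ]
side 0.115 28 [0.556  0.2077] [0.596  0.2362]
side 0.125 49 [0.5556 0.2066] [0.5969 0.2459]
side 0.135 50 [0.5561 0.1981] [0.5938 0.2642]
side 0.145 71 [0.555  0.1941] [0.5942 0.2694]
side 0.155 119 [0.5567 0.1951] [0.596  0.2645]
side 0.165 50 [0.5662 0.1942] [0.5966 0.2634]
side 0.175 43 [0.5646 0.1952] [0.5929 0.2635]
side 0.185 51 [0.565 0.195] [0.5957 0.2648]
side 0.195 50 [0.5649 0.1944] [0.5961 0.2623]
side 0.205 49 [0.5655 0.195 ] [0.5883 0.2675]
```

View pics/g2.png

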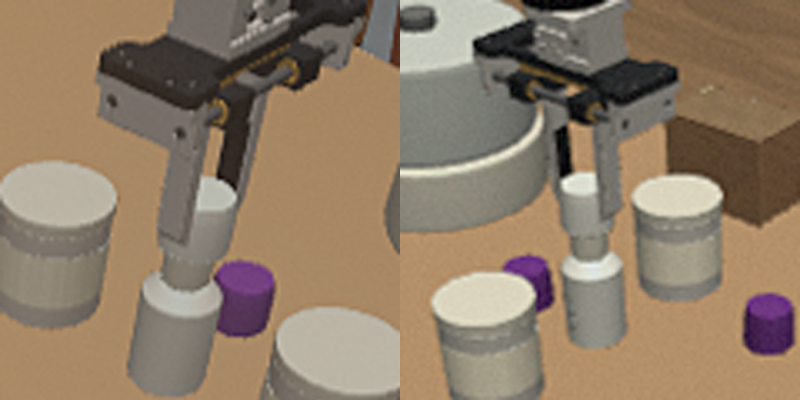

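The mouth is around the neck with no side force, so I lower the cap to its seat and release it.

```bash
python3 -m jog '0 0 -10 0 0 0 0.8;0 0 -18 0 0 0 0.8;0 0 -23 0 0 0 0.8;0 0 -26 0 0 0 0.8;0 0 -26 0 0 0 0.8;0 0 -26 0 0 0 0.8'; python3 -m jog '0 0 0 0 0 0 0.4;0 0 0 0 0 0 0.3;0 0 0 0 0 0 0.3;0 0 0 0 0 0 0.3;0 0 0 0 0 0 0.3'; python3 -m jog '0 0 20 0 0 0 0.3;0 0 50 0 0 0 0.3;0 0 90 0 0 0 0.3;0 0 90 0 0 0 0.3;-5 -80 90 0 0 -3 0.1;-5 -150 90 0 0 -9.7 0.1;-5 -220 90 0 0 -9.7 0.1;-5 -284 90 0 0 -9.7 0.1;-5 -284 90 0 0 -9.7 0.1;-5 -284 90 0 0 -9.7 0.1'
python3 m.py i; python3 -c "
import cv2,numpy as np
a=cv2.imread('pics/i_scene.png');b=cv2.imread('pics/i_side.png');h=min(a.shape[0],b.shape[0]);cv2.imwrite('pics/i2.png',cv2.resize(np.hstack([a[:h],b[:h]]),(800,400)))"
```

```text
time_s: 10.62
ee_pos: [0.5791, 0.2351, 0.1038]
eef_rot: [-1.571, -0.011, 0.171]
force: [-0.1, 0.6, -0.2]
grip_width: 0.0459
time_s: 11.03
ee_pos: [0.5791, 0.2351, 0.1038]
eef_rot: [-1.571, -0.011, 0.171]
force: [-0.0, 0.1, 0.6]
grip_width: 0.0652
time_s: 11.87
ee_pos: [0.574, -0.0167, 0.194]
eef_rot: [-1.571, -0.011, 0.002]
force: [1.0, -0.5, 0.8]
grip_width: 0.0846
scene 0.085 53 [0.5612 0.2106] [0.601  0.2473]
scene 0.095 77 [0.5632 0.2108] [0.6035 0.2521]
scene 0.105 81 [0.5657 0.2103] [0.6025 0.2453]
scene 0.115 94 [0.5573 0.2103] [0.6023 0.2486]
scene 0.125 223 [0.5587 0.2117] [0.6009 0.2548]
side 0.085 39 [0.5557 0.2084] [0.5955 0.2444]
side 0.095 49 [0.5567 0.2064] [0.5921 0.2441]
side 0.105 50 [0.5541 0.2074] [0.5955 0.237 ]
side 0.115 51 [0.5566 0.2071] [0.5979 0.2392]
side 0.125 112 [0.5582 0.2089] [0.5992 0.2518]
```

View pics/i2.png

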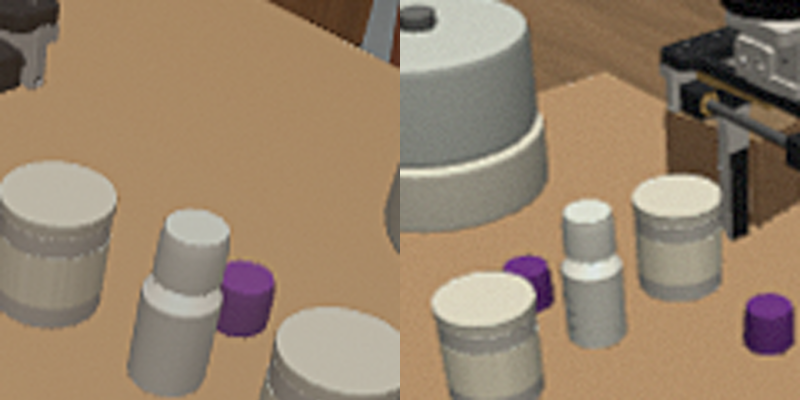

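The cap is seated upright on the bottle, with its top near z 0.128. Now the pot.

```bash
python3 -m jog '1.5 -32.3 -20 0 0 0 0;1.5 -32.3 -60 0 0 0 0;1.5 -32.3 -60 0 0 0 0;1.5 -32.3 -100 0 0 0 0;1.5 -32.3 -140 0 0 0 0;1.5 -32.3 -170 0 0 0 0;1.5 -32.3 -187 0 0 0 0;1.5 -32.3 -187 0 0 0 0;1.5 -32.3 -187 0 0 0 0;1.5 -32.3 -187 0 0 0 0' 20;python3 -m jog '0 0 0 0 0 0 0.7;0 0 0 0 0 0 0.7;0 0 0 0 0 0 0.7;0 0 0 0 0 0 0.7;0 0 0 0 0 0 0.7;0 0 0 0 0 0 0.7;0 0 0 0 0 0 0.7'
```

```text
time_s: 12.8
ee_pos: [0.5769, -0.0517, 0.0092]
eef_rot: [-1.572, -0.014, -0.003]
force: [-0.2, -0.1, -0.0]
grip_width: 0.094
time_s: 13.38
ee_pos: [0.577, -0.0516, 0.0095]
eef_rot: [-1.572, -0.014, -0.003]
force: [-1.7, 2.6, 3.4]
grip_width: 0.0611
```

```bash
python3 -m jog '0 0 25 0 0 0 0.7;0 0 55 0 0 0 0.7;3 -40 55 0 0 0 0.7;6 -80 55 0 0 0 0.7;8 -120 55 0 0 0 0.7;8 -160 55 0 0 0 0.7;8 -195 55 0 0 0 0.7;8 -224 55 0 0 0 0.7;8 -224 55 0 0 0 0.7;8 -224 55 0 0 0 0.7';python3 -m jog '0 0 0 0 0 0 0.7;0 0 0 0 0 0 0.7'
cat > pot.py <<'E'
from h import *
for n in("scene","side","wrist"):
    c=camera(n);cv2.imwrite(f"pics/pot_{n}.png",c["img"][:,:,::-1]);P,u,v=pts(c,np.ones((384,512),bool),n=="wrist")
    def box(t,x,y,w,z0,z1):
        s=(P[:,2]>z0)&(P[:,2]<z1)&(abs(P[:,0]-x)<w)&(abs(P[:,1]-y)<w);T=P[s]
        if len(T)>10: print(n,t,len(T),((T.max(0)+T.min(0))/2).round(4),np.ptp(T,axis=0).round(3),T.max(0)[2])
    import sys
    x,y,z=map(float,sys.argv[1:4])
    box('pot',x,y,.037,z+.022,z+.031);box('knob',x,y,.012,z+.034,z+.047);box('sau',.459,-.2755,.07,.011,.018)
E
python3 pot.py .585 -.2755 .055
```

```text
time_s: 14.22
ee_pos: [0.5843, -0.2769, 0.0638]
eef_rot: [-1.572, -0.013, -0.005]
force: [-0.1, 0.4, -0.2]
grip_width: 0.0614
time_s: 14.38
ee_pos: [0.5843, -0.2758, 0.0634]
eef_rot: [-1.571, -0.012, -0.005]
force: [0.1, 0.0, -0.9]
grip_width: 0.0613
scene pot 807 [ 0.5836 -0.2756  0.0816] [0.063 0.074 0.009] 0.08598145269432139
scene knob 46 [ 0.5841 -0.2756  0.0929] [0.012 0.012 0.008] 0.09666639056806368
scene sau 183 [ 0.4611 -0.279   0.0134] [0.092 0.12  0.005] 0.01581076218177026
side pot 418 [ 0.585  -0.275   0.0813] [0.063 0.072 0.008] 0.08546201486570765
side knob 26 [ 0.584  -0.2787  0.0928] [0.01  0.012 0.007] 0.09613779196403395
side sau 594 [ 0.4603 -0.2771  0.0133] [0.129 0.128 0.005] 0.015513457274832134
wrist pot 7365 [ 0.5822 -0.2754  0.0815] [0.062 0.074 0.009] 0.08597591598446208
wrist knob 389 [ 0.5822 -0.2763  0.0933] [0.012 0.012 0.008] 0.0975351445398041
wrist sau 6189 [ 0.4664 -0.2759  0.0137] [0.111 0.129 0.005] 0.01643114254401509
```

View pics/pot_scene.png

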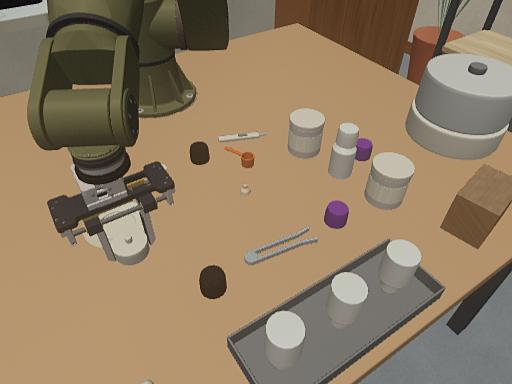

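```bash
python3 -m jog '0 0 -25 0 0 0 0.7;0 0 -44 0 0 0 0.7;0 0 -51 0 0 0 0.7;0 0 -54.5 0 0 0 0.7;0 0 -54.5 0 0 0 0.7;0 0 -54.5 0 0 0 0.7;0 0 -54.5 0 0 0 0.1;0 0 -54.5 0 0 0 0.1;0 0 -54.5 0 0 0 0.1;0 0 -54.5 0 0 0 0.1';python3 -m jog '0 0 40 0 0 0 0.1;0 0 80 0 0 0 0.1;0 0 120 0 0 0 0.1;-40 80 150 0 0 7 0.2;-80 160 150 0 0 14 0.2;-148 335 150 0 0 22 0.3;-148 335 150 0 0 22 0.3;-148 335 150 0 0 22 0.3;-148 335 150 0 0 22 0.3;-148 335 150 0 0 22 0.4'
python3 -m jog '0 0 0 0 0 0 0.4'
python3 pot.py .584 -.2755 0;python3 - <<'E'
from h import *
for n in("scene","side","wrist"):
    c=camera(n);P,u,v=pts(c,np.ones((384,512),bool),n=="wrist")
    im=c['img'].reshape(-1,3)[(v*512+u)].astype(int)
    s=(im[:,0]>im[:,2]*2.2)&(P[:,2]>.018)&(P[:,2]<.034)&(abs(P[:,0]-.415)<.06)&(abs(P[:,1]-.045)<.05);T=P[s]
    if len(T)<20: print(n,len(T));continue
    print(n,len(T),cv2.minAreaRect((T[:,:2]*1000).astype(np.float32)))
    C=T[T[:,0]>T[:,0].max()-.028];print('cup',((C.max(0)+C.min(0))/2).round(4),np.ptp(C,axis=0),'tail',T[T[:,0]<T[:,0].min()+.012].mean(0))
print(get_obs()['ee_pos'],get_obs()['eef_rot'])
E
```

```text
time_s: 15.37
ee_pos: [0.5847, -0.276, 0.0096]
eef_rot: [-1.572, -0.013, -0.004]
force: [-0.6, -0.0, 0.6]
grip_width: 0.0831
time_s: 16.2
ee_pos: [0.4658, -0.0107, 0.1567]
eef_rot: [-1.572, -0.014, 0.38]
force: [0.7, 0.3, 1.1]
grip_width: 0.062
time_s: 16.28
ee_pos: [0.4638, -0.0063, 0.1574]
eef_rot: [-1.572, -0.015, 0.383]
force: [-0.1, -2.1, 0.4]
grip_width: 0.0577
scene pot 685 [ 0.5835 -0.2762  0.0265] [0.063 0.061 0.009] 0.030967972526366863
scene knob 42 [ 0.5851 -0.2761  0.0391] [0.011 0.011 0.008] 0.04316589588480684
scene sau 774 [ 0.458  -0.2752  0.0135] [0.129 0.128 0.005] 0.01607400355383232
side pot 409 [ 0.5849 -0.2787  0.0265] [0.061 0.061 0.009] 0.030901732074344518
side knob 25 [ 0.584  -0.2783  0.0386] [0.01  0.011 0.009] 0.043099013162181087
side sau 603 [ 0.46   -0.2771  0.0132] [0.129 0.128 0.004] 0.01531974107158899
wrist pot 1062 [ 0.5818 -0.2754  0.0265] [0.061 0.061 0.009] 0.030989472527510508
wrist knob 69 [ 0.5819 -0.2756  0.0386] [0.011 0.012 0.009] 0.04327920421994971
wrist sau 2218 [ 0.4578 -0.2759  0.0138] [0.129 0.129 0.006] 0.016633837506152317
scene 161 ((411.9313049316406, 55.312705993652344), (81.99004364013672, 33.3008918762207), 12.917070388793945)
cup [0.4386 0.0606 0.0244] [0.02781519 0.0312343  0.01216984] tail [0.3802764  0.03623401 0.02593538]
side 129 ((415.29852294921875, 44.742530822753906), (81.53752899169922, 30.44903564453125), 33.91683578491211)
cup [0.4382 0.0578 0.0233] [0.02704776 0.03244021 0.01055599] tail [0.3797166  0.03384736 0.0263463 ]
wrist 791 ((408.675048828125, 54.02730178833008), (82.26270294189453, 32.57395553588867), 13.879493713378906)
cup [0.4352 0.0601 0.0239] [0.02794427 0.03235707 0.01178955] tail [0.37763427 0.03522745 0.02674395]
[ 0.46623406 -0.01165874  0.15661056] [-1.57235103 -0.01386587  0.37802665]
```

View pics/pot_wrist.png

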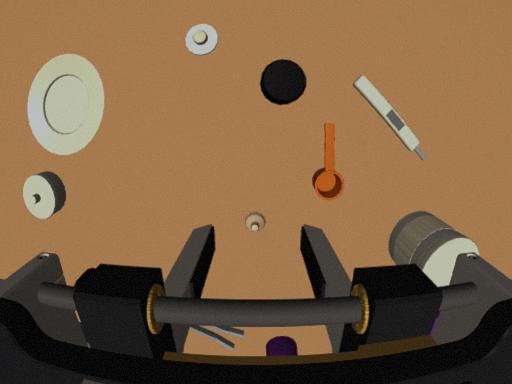

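The pot stands in place, about 125 mm behind the saucer. The scoop cup is at about (0.4345, 0.0595) with its handle heading 23°. I go down to grip it.

```bash
python3 -m jog '-31.7 71.2 0 0 0 1.5 0.35;-31.7 71.2 0 0 0 1.5 0.35;-31.7 71.2 -30 0 0 1.5 0.35;-31.7 71.2 -70 0 0 1.5 0.35;-31.7 71.2 -105 0 0 1.5 0.35;-31.7 71.2 -135 0 0 1.5 0.35;-31.7 71.2 -149 0 0 1.5 0.35;-31.7 71.2 -149 0 0 1.5 0.35;-31.7 71.2 -149 0 0 1.5 0.35;-31.7 71.2 -149 0 0 1.5 0.35' 10
python3 - <<'E'
from h import *
c=camera("wrist");cv2.imwrite("pics/k.png",c["img"][:,:,::-1])
E
```

```text
time_s: 17.42
ee_pos: [0.4355, 0.0592, 0.0086]
eef_rot: [-1.573, -0.015, 0.403]
force: [-0.7, 0.9, -0.0]
grip_width: 0.0608
```

View pics/k.png

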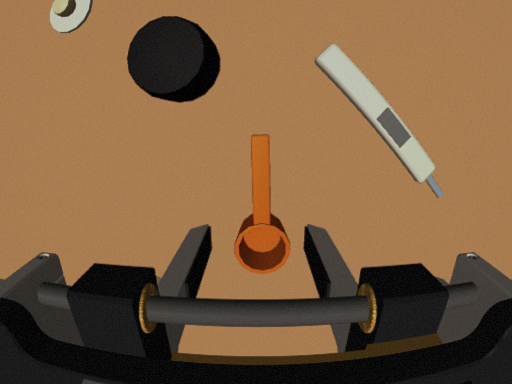

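```bash
python3 -m jog '-1 0 -2.5 0 0 0 0.35;-1 0 -2.5 0 0 0 0.9;-1 0 -2.5 0 0 0 0.9;-1 0 -2.5 0 0 0 0.9;-1 0 -2.5 0 0 0 0.9;-1 0 -2.5 0 0 0 0.9;-1 0 -2.5 0 0 0 0.9;-1 0 -2.5 0 0 0 0.9' 8;python3 -m jog '0 0 20 0 0 0 0.9;0 0 50 0 0 0 0.9;0 0 50 0 0 0 0.9;0 0 50 0 0 0 0.9'
python3 - <<'E'
from h import *
a=camera("wrist")["img"];b=camera("side")["img"][130:260,130:290];b=cv2.resize(b,(480,390))
cv2.imwrite("pics/l.png",cv2.resize(np.hstack([cv2.resize(a,(400,390)),b[:, :400]]),(800,390))[:,:,::-1])
E
```

```text
time_s: 18.13
ee_pos: [0.4346, 0.0593, 0.0064]
eef_rot: [-1.573, -0.016, 0.404]
force: [0.3, 1.0, 2.2]
grip_width: 0.0323
time_s: 18.47
ee_pos: [0.4353, 0.0593, 0.0573]
eef_rot: [-1.574, -0.018, 0.404]
force: [-0.1, -1.0, -1.2]
grip_width: 0.032
```

View pics/l.png

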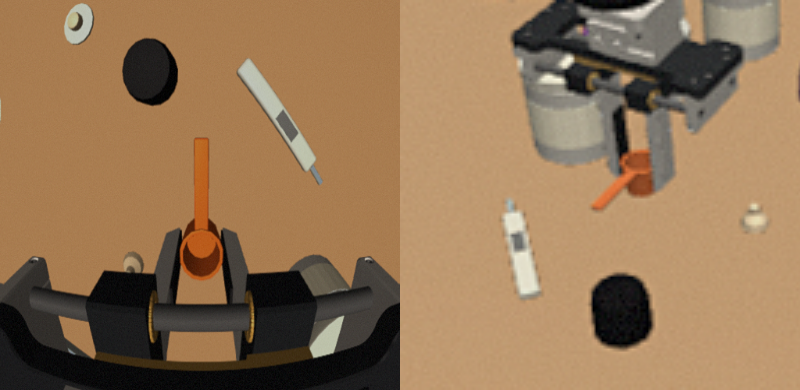

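```bash
python3 -m jog '0 -10 20 0 0 0 0.9;3 -45 20 0 0 -4 0.9;8 -85 20 0 0 -9 0.9;12 -125 20 0 0 -14 0.9;16 -165 20 0 0 -18 0.9;20 -205 20 0 0 -23 0.9;24 -245 20 0 0 -23 0.9;24 -285 20 0 0 -23 0.9;24 -315 20 0 0 -23 0.9;24 -335 20 0 0 -23 0.9';python3 -m jog '0 0 0 0 0 0 0.9;0 0 0 0 0 0 0.9;0 0 0 0 0 0 0.9'
cat > sc.py <<'E'
from h import *
print(get_obs()['ee_pos'])
ims=[]
for n in("scene","side","wrist"):
    c=camera(n);P,u,v=pts(c,np.ones((384,512),bool),n=="wrist")
    im=c['img'].reshape(-1,3)[(v*512+u)].astype(int)
    s=(im[:,0]>im[:,2]*2)&(P[:,2]>.016)&(P[:,2]<.2)&(abs(P[:,0]-.43)<.09)&(abs(P[:,1]+.2755)<.05);T=P[s]
    print(n,len(T),T.min(0).round(4),T.max(0).round(4))
    C=T[T[:,0]>T[:,0].max()-.028];print('cup y',((C.max(0)+C.min(0))/2).round(4),'zcup',C[:,2].min(),C[:,2].max(),'tail',T[T[:,0]<T[:,0].min()+.012].mean(0))
    s=(P[:,2]>.011)&(P[:,2]<.018)&(np.hypot(P[:,0]-.459,P[:,1]+.276)<.068)&(im[:,2]>90);T=P[s]
    if len(T)>10: print('saucer',T.min(0)[:2].round(4),T.max(0)[:2].round(4),((T.max(0)+T.min(0))/2).round(4)[:2])
    h=c['img']
    if n=="scene":h=h[120:300,20:220]
    if n=="side":h=h[180:320,200:360]
    ims.append(cv2.resize(h,(400,340)))
cv2.imwrite("pics/sc%.1f.png"%get_obs()['time_s'],np.hstack(ims[:2])[:,:,::-1]);print("pics/sc%.1f.png"%get_obs()['time_s'])
E
python3 sc.py
```

```text
time_s: 19.4
ee_pos: [0.4572, -0.2783, 0.0742]
eef_rot: [-1.572, -0.014, 0.0]
force: [-0.2, -0.2, -0.2]
grip_width: 0.0324
time_s: 19.65
ee_pos: [0.4568, -0.2773, 0.0731]
eef_rot: [-1.571, -0.012, 0.0]
force: [-0.3, 0.2, -0.5]
grip_width: 0.0321
[ 0.45678413 -0.27734539  0.07311929]
scene 538 [ 0.3881 -0.3173  0.0656] [ 0.4881 -0.2375  0.1999]
cup y [ 0.4742 -0.2774  0.1328] zcup 0.06564994693966446 0.1999323704620549 tail [ 0.39512077 -0.27768981  0.09329136]
saucer [ 0.3978 -0.3391] [ 0.5225 -0.2113] [ 0.4601 -0.2752]
side 346 [ 0.3919 -0.32    0.0689] [ 0.4733 -0.2416  0.1982]
cup y [ 0.4593 -0.2776  0.0837] zcup 0.06893646587800807 0.09842541621809996 tail [ 0.39806515 -0.27907909  0.09289565]
saucer [ 0.3965 -0.3412] [ 0.5241 -0.2135] [ 0.4603 -0.2773]
wrist 8447 [ 0.3897 -0.3249  0.0694] [ 0.4732 -0.2264  0.2   ]
cup y [ 0.4593 -0.2776  0.1284] zcup 0.0693565988469464 0.18735920391468722 tail [ 0.39564711 -0.27771532  0.09435998]
saucer [ 0.3934 -0.3404] [ 0.5208 -0.2117] [ 0.4571 -0.276 ]
pics/sc19.8.png
```

```bash
python3 -m jog '2.3 1.3 -20 0 0 0 0.9;2.3 1.3 -40 0 0 0 0.9;2.3 1.3 -52 0 0 0 0.9;2.3 1.3 -58 0 0 0 0.9;2.3 1.3 -61 0 0 0 0.9;2.3 1.3 -61 0 0 0 0.9;2.3 1.3 -61 0 0 0 0.9';python3 -m jog '0 0 -1 0 0 0 0.9;0 0 -1 0 0 0 0.9'; python3 sc.py
```

```text
time_s: 20.38
ee_pos: [0.46, -0.276, 0.0137]
eef_rot: [-1.572, -0.014, 0.002]
force: [0.7, 1.0, -0.0]
grip_width: 0.0321
time_s: 20.55
ee_pos: [0.4603, -0.2763, 0.0134]
eef_rot: [-1.573, -0.015, 0.002]
force: [-0.3, 0.3, -0.3]
grip_width: 0.0317
[ 0.46034244 -0.27627714  0.0133845 ]
scene 414 [ 0.3949 -0.3161  0.0161] [ 0.4921 -0.2365  0.1672]
cup y [ 0.4782 -0.2763  0.0919] zcup 0.01654764329129152 0.167168837878081 tail [ 0.40067032 -0.27654407  0.03331305]
saucer [ 0.3937 -0.3391] [ 0.5213 -0.2112] [ 0.4575 -0.2751]
side 260 [ 0.3955 -0.319   0.0161] [ 0.4764 -0.2398  0.142 ]
cup y [ 0.4625 -0.2767  0.0285] zcup 0.0160805830196648 0.040880509661600964 tail [ 0.40118394 -0.27819269  0.03258659]
saucer [ 0.3955 -0.342 ] [ 0.5237 -0.214 ] [ 0.4596 -0.278 ]
wrist 8570 [ 0.3926 -0.3254  0.0161] [ 0.4764 -0.2255  0.1527]
cup y [ 0.4624 -0.2794  0.0705] zcup 0.016075737776811986 0.12498373182910356 tail [ 0.39852426 -0.27683169  0.03360009]
saucer [ 0.3936 -0.3403] [ 0.5098 -0.2112] [ 0.4517 -0.2758]
pics/sc20.7.png
```

Only about 1 to 2 mm remain. I lower slightly more and open just enough.

```bash
python3 -m jog '-1 0.5 -2 0 0 0 0.9;-1 0.5 -2 0 0 0 0.9;-1 0.5 -2 0 0 0 0.9'; python3 -m jog '0 0 0 0 0 0 0.6;0 0 0 0 0 0 0.55;0 0 0 0 0 0 0.55;0 0 0 0 0 0 0.55';python3 -m jog '0 0 15 0 0 0 0.55;0 0 40 0 0 0 0.55;0 0 80 0 0 0 0.55;0 0 120 0 0 0 0.5;40 40 150 0 0 0 0.5;80 80 150 0 0 0 0.5;120 120 150 0 0 0 0.5;140 160 150 0 0 0 0.5;140 160 150 0 0 0 0.5;140 160 150 0 0 0 0.5';python3 sc.py
```

```text
time_s: 20.95
ee_pos: [0.4593, -0.2759, 0.0113]
eef_rot: [-1.573, -0.015, 0.002]
force: [0.1, -0.5, 2.3]
grip_width: 0.032
time_s: 21.28
ee_pos: [0.4592, -0.2757, 0.0112]
eef_rot: [-1.573, -0.015, 0.002]
force: [-0.1, 0.1, 0.2]
grip_width: 0.0421
time_s: 22.12
ee_pos: [0.6014, -0.1112, 0.161]
eef_rot: [-1.572, -0.015, 0.005]
force: [-0.6, 1.1, -0.4]
grip_width: 0.0471
[ 0.60141934 -0.11119534  0.16101254]
scene 280 [ 0.3929 -0.2914  0.016 ] [ 0.4769 -0.2598  0.0347]
cup y [ 0.4629 -0.2756  0.0253] zcup 0.016028927505451568 0.0346655565249655 tail [ 0.39908324 -0.2756159   0.0313973 ]
saucer [ 0.3942 -0.3391] [ 0.5234 -0.2116] [ 0.4588 -0.2753]
side 247 [ 0.3941 -0.2943  0.0161] [ 0.4765 -0.2611  0.0343]
cup y [ 0.4625 -0.2777  0.025 ] zcup 0.016095427420783827 0.03389420218201413 tail [ 0.40043951 -0.27752641  0.03054071]
saucer [ 0.3964 -0.3409] [ 0.5242 -0.2132] [ 0.4603 -0.2771]
wrist 828 [ 0.3915 -0.2921  0.0163] [ 0.475  -0.259   0.0348]
cup y [ 0.461  -0.2756  0.0255] zcup 0.016269828268534396 0.03480024593901269 tail [ 0.39733849 -0.27567605  0.03157685]
saucer [ 0.3928 -0.3404] [ 0.5215 -0.2113] [ 0.4572 -0.2759]
pics/sc22.3.png
```

The scoop stands at the saucer's centre, within about 1 mm. Now the tong, measured from all three cameras.

Run:
```python
from h import *
for n in("scene","side","wrist"):
    c=camera(n);P,u,v=pts(c,np.ones((384,512),bool),n=="wrist")
    if n=="wrist": cv2.imwrite("pics/n.png",c["img"][:,:,::-1])
    im=c['img'].reshape(-1,3)[(v*512+u)].astype(int)
    s=(P[:,2]>.006)&(P[:,2]<.02)&(abs(P[:,0]-.69)<.045)&(abs(P[:,1]+.025)<.09);T=P[s]
    print(n,len(T),T.min(0),T.max(0),cv2.minAreaRect((T[:,:2]*1000).astype(np.float32)))
    for y in np.arange(-.095,.055,.015):
        Q=T[abs(T[:,1]-y)<.006]
        if len(Q): print('   y',round(y,3),Q[:,0].min().round(4),Q[:,0].max().round(4),((Q[:,0].min()+Q[:,0].max())/2).round(4))
```

```text
scene 562 [ 0.66698223 -0.10015712  0.00600579] [0.7150932  0.05367869 0.01505047] ((685.7630615234375, -23.88774871826172), (152.41510009765625, 36.16682434082031), 81.16787719726562)
   y -0.095 0.669 0.6921 0.6806
   y -0.08 0.667 0.6941 0.6805
   y -0.065 0.6699 0.6958 0.6829
   y -0.05 0.6707 0.6978 0.6843
   y -0.035 0.6733 0.7007 0.687
   y -0.02 0.674 0.7016 0.6878
   y -0.005 0.6767 0.7045 0.6906
   y 0.01 0.6783 0.7056 0.6919
   y 0.025 0.6806 0.7088 0.6947
   y 0.04 0.6795 0.7141 0.6968
side 221 [ 0.66749388 -0.10243513  0.00604671] [0.71584944 0.05189557 0.01487269] ((689.6922607421875, -26.32806396484375), (153.37147521972656, 34.92298889160156), 83.13153076171875)
   y -0.095 0.6692 0.6941 0.6817
   y -0.08 0.6682 0.6937 0.681
   y -0.065 0.6711 0.697 0.6841
   y -0.05 0.6723 0.6999 0.6861
   y -0.035 0.6734 0.7028 0.6881
   y -0.02 0.677 0.7053 0.6912
   y -0.005 0.6781 0.705 0.6915
   y 0.01 0.6814 0.7079 0.6946
   y 0.025 0.6802 0.7094 0.6948
   y 0.04 0.6812 0.7158 0.6985
wrist 968 [ 0.66516956 -0.09978062  0.0060036 ] [0.71034755 0.05228879 0.01413468] ((687.5106201171875, -24.478614807128906), (151.3173065185547, 33.10348129272461), 84.84436798095703)
   y -0.095 0.6657 0.6902 0.678
   y -0.08 0.6655 0.6929 0.6792
   y -0.035 0.6712 0.6775 0.6743
   y -0.02 0.6731 0.7004 0.6868
   y -0.005 0.6746 0.7025 0.6885
   y 0.01 0.6772 0.7037 0.6905
   y 0.025 0.6781 0.7076 0.6929
   y 0.04 0.6776 0.7095 0.6936
```

View pics/n.png

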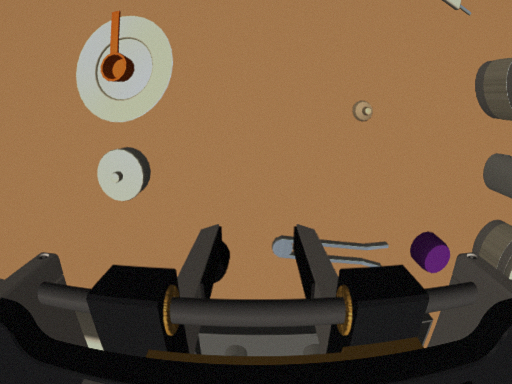

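```bash
python3 -m jog '30 30 0 0 0 -7 0.4;60 60 0 0 0 -14 0.4;86.6 86.7 0 0 0 -21 0.4;86.6 86.7 0 0 0 -28 0.4;86.6 86.7 0 0 0 -35 0.4;86.6 86.7 0 0 0 -42 0.4;86.6 86.7 0 0 0 -49 0.4;86.6 86.7 0 0 0 -56 0.4;86.6 86.7 0 0 0 -63 0.4;86.6 86.7 0 0 0 -70 0.4' 20
python3 - <<'E'
from h import *
c=camera("scene");P,u,v=pts(c,np.ones((384,512),bool))
s=(P[:,2]>.05)&(P[:,2]<.2)&(u>230)&(v>240)&(P[:,0]>.7);print(len(P[s]),P[s].min(0),P[s].max(0))
s=(P[:,2]>.01)&(P[:,2]<.2)&(u>225)&(v>245)&(P[:,0]>.72);print(P[s].min(0))
o=get_obs();print(o['ee_pos'],o['eef_rot'])
E
```

```text
time_s: 23.25
ee_pos: [0.6847, -0.0321, 0.1613]
eef_rot: [-1.573, -0.014, -1.23]
force: [-0.5, -0.5, -0.3]
grip_width: 0.0562
4843 [ 0.83772973 -0.17868635  0.0500109 ] [0.89379029 0.11630974 0.10727202]
[ 0.79964324 -0.21087816  0.0100055 ]
[ 0.68473188 -0.03201193  0.16128884] [-1.57276313 -0.01445107 -1.23897625]
```

```bash
python3 -m jog '3.3 7.5 0 0 0 -7 0.4;3.3 7.5 0 0 0 -14 0.4;3.3 7.5 0 0 0 -21 0.4;3.3 7.5 0 0 0 -26.4 0.4;3.3 7.5 -35 0 0 -26.4 0.4;3.3 7.5 -70 0 0 -26.4 0.4;3.3 7.5 -100 0 0 -26.4 0.4;3.3 7.5 -120 0 0 -26.4 0.4;3.3 7.5 -130 0 0 -26.4 0.4;3.3 7.5 -130 0 0 -26.4 0.4'
python3 - <<'E'
from h import *
o=get_obs();print(o['ee_pos'],o['eef_rot'])
c=camera("wrist");cv2.imwrite("pics/o.png",c["img"][:,:,::-1])
E
```

```text
time_s: 24.13
ee_pos: [0.6868, -0.0255, 0.0291]
eef_rot: [-1.576, -0.015, -1.699]
force: [-0.2, 0.3, 0.4]
grip_width: 0.0567
[ 0.6868387  -0.02545872  0.02912647] [-1.57626222 -0.01463175 -1.69892927]
```

View pics/o.png

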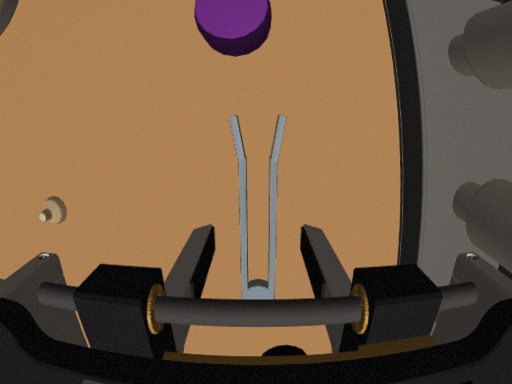

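The tong runs straight between the fingers at (258,230), with its jaws at the top. I lower and grip.

```bash
python3 -m jog '1 1 -15 0 0 0 0.4;1 1 -22 0 0 0 0.4;1 1 -26 0 0 0 0.4;1 1 -26 0 0 0 0.4;1 1 -26 0 0 0 0.4;1 1 -26 0 0 0 0.9;1 1 -26 0 0 0 0.9;1 1 -26 0 0 0 0.9;1 1 -26 0 0 0 0.9;1 1 -26 0 0 0 0.9' 20; python3 -m jog '0 0 0 0 0 0 0.9;0 0 0 0 0 0 0.9;0 0 15 0 0 0 0.9;0 0 40 0 0 0 0.9;0 0 80 0 0 0 0.9;0 0 80 0 0 0 0.9'
python3 - <<'E'
from h import *
c=camera("wrist");cv2.imwrite("pics/p.png",c["img"][:,:,::-1])
E
```

```text
time_s: 25.02
ee_pos: [0.6888, -0.0243, 0.0054]
eef_rot: [-1.573, -0.014, -1.699]
force: [-0.7, -0.3, 0.3]
grip_width: 0.0265
time_s: 25.52
ee_pos: [0.6919, -0.0245, 0.0947]
eef_rot: [-1.562, -0.014, -1.699]
force: [0.6, -0.1, 1.0]
grip_width: 0.0258
```

View pics/p.png

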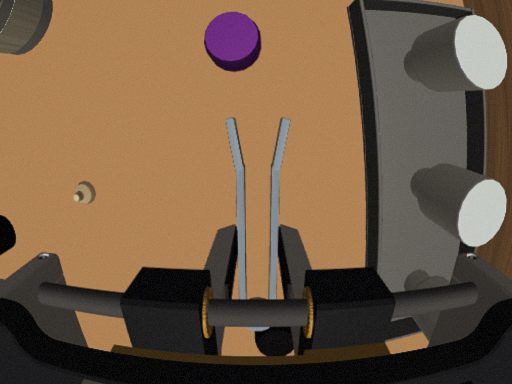

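```bash
python3 -m jog '-25 -15 0 0 0 -7 0.9;-50 -30 0 0 0 -14 0.9;-75 -45 0 0 0 -21 0.9;-100 -60 0 0 0 -28 0.9;-125 -75 0 0 0 -35 0.9;-150 -90 0 0 0 -42 0.9;-175 -107 0 0 0 -49 0.9;-200 -125 0 0 0 -56 0.9;-233 -143 0 0 0 -63 0.9;-233 -143 0 0 0 -70 0.9'; python3 -m jog '0 0 0 0 0 -6 0.9;0 0 0 0 0 -12.7 0.9;0 0 0 0 0 -12.7 0.9;0 0 0 0 0 -12.7 0.9'
cat > tg.py <<'E'
from h import *
import sys
z0=float(sys.argv[1])
o=get_obs();print(o['ee_pos'],o['eef_rot'],o['qpos'].round(2))
for n in("scene","side","wrist"):
    c=camera(n);cv2.imwrite(f"pics/tg{sys.argv[2]}_{n}.png",c["img"][:,:,::-1]);P,u,v=pts(c,np.ones((384,512),bool),n=="wrist")
    s=(P[:,2]>z0+.005)&(P[:,2]<z0+.02)&(abs(P[:,0]-.459)<.1)&(abs(P[:,1]+.168)<.04);T=P[s]
    if len(T)<9: continue
    print(n,len(T),T.min(0).round(4),T.max(0).round(4))
    for x in np.arange(.385,.545,.012):
        Q=T[abs(T[:,0]-x)<.005]
        if len(Q)>2: print('   x',round(x,3),Q[:,1].min().round(4),Q[:,1].max().round(4),((Q[:,1].min()+Q[:,1].max())/2).round(4),Q[:,2].mean().round(4))
E
python3 tg.py 0.09 a
```

```text
time_s: 26.4
ee_pos: [0.4538, -0.1691, 0.0912]
eef_rot: [-1.566, -0.016, -2.929]
force: [0.2, 0.8, 0.8]
grip_width: 0.0254
time_s: 26.73
ee_pos: [0.4538, -0.1692, 0.0914]
eef_rot: [-1.566, -0.016, 3.136]
force: [0.4, 0.6, -0.8]
grip_width: 0.0258
[ 0.45382946 -0.16915953  0.09139533] [-1.56578983 -0.01608465  3.13580571] [-0.43  0.3   1.81 -0.01  1.04  1.16]
scene 297 [ 0.3843 -0.1938  0.095 ] [ 0.5317 -0.1448  0.11  ]
   x 0.385 -0.163 -0.1562 -0.1596 0.0978
   x 0.397 -0.1648 -0.1559 -0.1603 0.0978
   x 0.409 -0.1601 -0.155 -0.1575 0.0972
   x 0.421 -0.1606 -0.1556 -0.1581 0.0974
   x 0.433 -0.161 -0.1563 -0.1587 0.0974
   x 0.445 -0.1935 -0.1556 -0.1745 0.0996
   x 0.457 -0.1938 -0.1459 -0.1698 0.1003
   x 0.469 -0.1885 -0.1449 -0.1667 0.0999
   x 0.481 -0.1815 -0.1571 -0.1693 0.0976
   x 0.493 -0.1823 -0.1564 -0.1694 0.0976
   x 0.505 -0.1837 -0.1553 -0.1695 0.0972
   x 0.517 -0.1854 -0.1544 -0.1699 0.0972
   x 0.529 -0.1876 -0.1509 -0.1693 0.097
side 317 [ 0.3803 -0.1974  0.095 ] [ 0.5327 -0.1464  0.11  ]
   x 0.385 -0.1843 -0.1614 -0.1729 0.0965
   x 0.397 -0.185 -0.1572 -0.171
[... 324 characters left out ...]
0.1821 0.0968
   x 0.505 -0.1864 -0.1588 -0.1726 0.0968
   x 0.517 -0.1883 -0.1825 -0.1854 0.0968
   x 0.529 -0.1905 -0.1853 -0.1879 0.0968
wrist 3470 [ 0.3789 -0.1942  0.095 ] [ 0.5305 -0.1444  0.11  ]
   x 0.385 -0.1778 -0.1607 -0.1693 0.098
   x 0.409 -0.1817 -0.1566 -0.1691 0.0978
   x 0.421 -0.1821 -0.156 -0.1691 0.0977
   x 0.433 -0.1819 -0.1565 -0.1692 0.0978
   x 0.445 -0.1827 -0.1565 -0.1696 0.0984
   x 0.457 -0.1842 -0.1552 -0.1697 0.0995
   x 0.469 -0.1825 -0.157 -0.1697 0.0977
   x 0.481 -0.183 -0.1568 -0.1699 0.0976
   x 0.493 -0.1828 -0.1569 -0.1698 0.0975
   x 0.505 -0.1856 -0.155 -0.1703 0.0975
   x 0.517 -0.1872 -0.153 -0.1701 0.0975
   x 0.529 -0.1882 -0.1519 -0.1701 0.0975
```

```bash
python3 -c "
import cv2,numpy as np
a=cv2.imread('pics/tga_scene.png');b=cv2.imread('pics/tga_side.png');cv2.imwrite('pics/tga.png',cv2.resize(np.hstack([a,b]),(800,300)))"
```

```text
(no output)
```

View pics/tga.png

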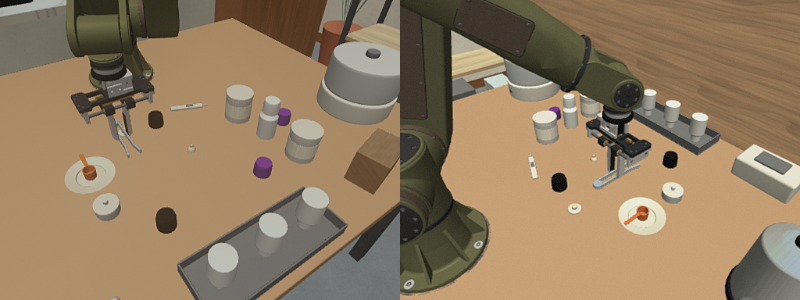

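The tong is level and aligned. I move it +3 mm in x and +2 mm in y, lower 86 mm, release with a small opening and lift away.

```bash
python3 -m jog '3 2 -30 0 0 0 0.9;3 2 -55 0 0 0 0.9;3 2 -72 0 0 0 0.9;3 2 -80 0 0 0 0.9;3 2 -84 0 0 0 0.9;3 2 -86 0 0 0 0.9;3 2 -86 0 0 0 0.9;3 2 -86 0 0 0 0.9';python3 -m jog '0 0 0 0 0 0 0.6;0 0 0 0 0 0 0.6;0 0 0 0 0 0 0.6;0 0 0 0 0 0 0.6';python3 -m jog '0 0 20 0 0 0 0.6;0 0 50 0 0 0 0.6;0 0 90 0 0 0 0.6;0 0 130 0 0 0 0.6;20 40 160 0 0 0 0.6;40 80 190 0 0 0 0.6;40 80 200 0 0 0 0.6;40 80 200 0 0 0 0.6;40 80 200 0 0 0 0.6'; python3 tg.py 0 b | grep -v '  x 0.[45][02468]';python3 pot.py .584 -.2755 0; python3 sc.py; python3 m.py z
```

```text
time_s: 27.55
ee_pos: [0.4575, -0.1672, 0.0061]
eef_rot: [-1.565, -0.015, 3.136]
force: [0.3, 0.3, -0.9]
grip_width: 0.0257
time_s: 27.88
ee_pos: [0.4576, -0.1673, 0.0064]
eef_rot: [-1.565, -0.014, 3.136]
force: [-0.2, -0.4, 0.8]
grip_width: 0.0376
time_s: 28.63
ee_pos: [0.4982, -0.0866, 0.2073]
eef_rot: [-1.565, -0.012, 3.138]
force: [0.9, -0.6, -0.3]
grip_width: 0.0379
[ 0.49816367 -0.08660141  0.20726113] [-1.56453587 -0.01241495  3.13795698] [-0.24  0.21  1.63 -0.01  1.31  1.34]
scene 361 [ 0.3819 -0.186   0.0051] [ 0.5353 -0.1496  0.0146]
   x 0.385 -0.1767 -0.1579 -0.1673 0.0114
   x 0.397 -0.1797 -0.1551 -0.1674 0.0115
   x 0.433 -0.18 -0.1538 -0.1669 0.0109
   x 0.457 -0.1803 -0.1543 -0.1673 0.0112
   x 0.493 -0.1802 -0.155 -0.1676 0.0107
   x 0.517 -0.1836 -0.1523 -0.1679 0.0108
side 405 [ 0.3836 -0.1891  0.005 ] [ 0.5364 -0.1526  0.0135]
   x 0.385 -0.1826 -0.1614 -0.172 0.0092
   x 0.397 -0.1822 -0.1568 -0.1695 0.0102
   x 0.433 -0.1831 -0.1569 -0.17 0.0097
   x 0.457 -0.1829 -0.1563 -0.1696 0.0094
   x 0.493 -0.1835 -0.1563 -0.1699 0.0088
   x 0.517 -0.1864 -0.1542 -0.170
[... 1598 characters left out ...]
 0.016 ] [ 0.4754 -0.259   0.0353]
cup y [ 0.4615 -0.2757  0.0257] zcup 0.016030799437812913 0.035342186706793254 tail [ 0.3978595  -0.27575275  0.03186837]
saucer [ 0.393  -0.3396] [ 0.5218 -0.2117] [ 0.4574 -0.2756]
pics/sc29.1.png
scene 0.085 53 [0.5622 0.2127] [0.6024 0.2481]
scene 0.095 77 [0.5638 0.2093] [0.6028 0.2454]
scene 0.105 83 [0.5658 0.2101] [0.6026 0.2479]
scene 0.115 90 [0.559  0.2099] [0.6026 0.2472]
scene 0.125 227 [0.5585 0.2116] [0.6014 0.2557]
side 0.085 40 [0.5555 0.2082] [0.591  0.2449]
side 0.095 48 [0.5558 0.2075] [0.592  0.2415]
side 0.105 46 [0.5563 0.2065] [0.595  0.2394]
side 0.115 51 [0.5562 0.2063] [0.597  0.2375]
side 0.125 115 [0.558  0.2084] [0.5979 0.2552]
```

View pics/tgb_scene.png

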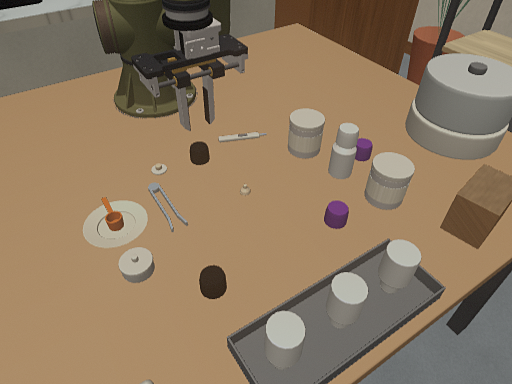

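View pics/tgb_side.png

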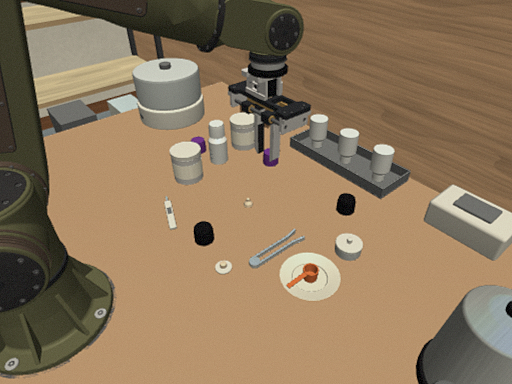

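Both views show everything in place: capped bottle (345,150), scoop upright in the saucer (115,222), pot (137,263), tong (167,207), and the gripper well clear. I hand in.

```bash
python3 -c "
from station import *
print(hand_in(),get_obs()['time_s'])"
```

```text
the job is handed in; nothing more can be done
the job is handed in; nothing more can be done
```

The layout is finished and handed in at about 29 s of the 112 s allowed; the hand-in gives no verdict. My last camera checks put everything within tolerance:

| Thing | Last measured | Target |
|---|---|---|
| Bottle | upright, about 2–6 mm short of the midpoint in y | within 15 mm of the midpoint between the tins |
| Cap | seated upright, top at about 128 mm, centred on the neck within about 2 mm | within 9 mm of the bottle's axis |
| Scoop | upright, within about 2 mm of the saucer's centre | within 15 mm |
| Pot | flat, about 125 mm behind the saucer's centre, y within about 1 mm | 125 mm |
| Tong | flat, about 108 mm left of the saucer's centre, level within 1 mm and pointing straight away | 108 mm |

- **Saucer and tins:** The saucer had not moved, to within measuring noise. The tins were last measured after the bottle was placed and had not moved then. I did not measure them again after fitting the cap, but the final pictures show them in place.
- **Gripper:** It was open and well clear of everything at hand-in.
- **Disagreements:** The cameras differed from each other by 2–4 mm. The network found no bottle in the wrist view, so I located the neck by depth there.

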